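# Two watch-service kits in stacked job trays

### The arm

A 6-joint arm with a two-finger parallel gripper is mounted at the origin on the work surface. World frame = base frame: x ahead of the robot, y to its left, z up, the work surface at z = 0. Lengths are in m, angles in rad, forces in N, time in s.
With the tool pointing down it reaches from about 0.35 to 0.775 m from the base axis. Payload 7.3 kg.
Tool frame: the origin (TCP) lies at the very end of the fingers, on their centre line; the grasp point (between the pads) lies 19 mm behind it (robot.tcp_to_grasp is the z of the grasp point in the tool frame, in m); z points along the fingers, y is the line along which they close (so a half turn about z gives the same grasp; the last joint's range is limited). The gripper opens to 92 mm and grips with 3 to 60 N. Pads are 19 mm wide; open, the fingers measure 130 mm over their backs; the gripper's body (75 mm by 190 mm) begins 47 mm behind the grasp point.
Start: joints at [-1.257, 0.342, 1.524, -0, 1.275, -0.146], TCP at [0.233, -0.47, 0.227] pointing down, gripper open.
Joint ranges: [-2.53, 2.53], [-0.77, 2.02], [0.04, 2.7], [-1, 4.14], [0.28, 2.66], [-3.11, 3.11]. Speed limits (rad/s): [2.57, 2.57, 3.14, 3.14, 3.14, 3.14].

### API

Orientations are given as [roll, pitch, yaw] about the fixed x, y, z axes, in that order (R = Rz(yaw) Ry(pitch) Rx(roll)).
In Python, from cell import monitor, read_camera, get_calibration, job, robot gives the robot as it stands. The module is installed in compiled form; this text tells all that it offers.
- The arm moves only by the tool send_rows, never from a script. Its argument "targets" is a list of rows, each an object with "translation": the shift along the tool's x, y, z in cm, a list of three; "spin": the turn about the tool's z in degrees; "jaw": the opening, from 0 (shut) to 1 (fully open). A call has exactly 5 rows; each row is the pose to reach, as a shift and turn from the pose commanded when the call began, along the tool's axes at that moment; what a row does not reach only later rows make up. A row lasts 1/10 s, in which the tool goes at most 50 mm and 8.59 degrees, less where a joint would pass 70% of its speed; a pose out of reach is approached as far as the arm can. A call with a gripper value outside its range is refused whole. The fingers move at their own pace and stop on an object; "force" is the grip in N (left out, the last holds). Time passes only in rows, so rows that repeat a pose let the fingers close, or fill a call up. It gives the time, the measured TCP pose, the force, the opening and the grip force at its end, in the units of the state.
- monitor.observe(): the state, without advancing time (a new reading comes with each control period).
- read_camera(name): name is "side" or "top" or "wrist"; returns (picture, depth): 400x640x3 uint8, red, green, blue; 400x640 float32, m along the optical axis (not along the pixel's ray), 0 where there is no reading.
- get_calibration(name): a dict with "intrinsics" (3x3 intrinsics, pixels), "D" ([k1, k2, p1, p2, k3] as OpenCV has them; the pictures are not rectified), "origin" and "orientation" of the camera in the world; the wrist camera has in their place "hand_eye" (4x4, takes a point from camera to tool coordinates, whose origin is the TCP and whose axes are the flange's). Camera axes: x right, y up, looking along -z (the intrinsics and any distortion apply to the point x, -y, -z); pixel columns grow to the right and rows downward; lengths in m; the calibration is good to about 2 mm. A picture is of the moment at which its call begins: read the wrist's pose just before it. get_calibration takes no time and is no camera call.
- job.hand_in(): hands the job in; it is judged then, once.
The state is a dict: "time": time; "qpos": joint angles; "qvel": joint speeds; "joint_efforts": joint torques, N m; "tool_pos": TCP position; "tool_rot": TCP orientation; "contact_force": force on the tool from outside, world axes, zero at the start; "torque": the same for the moment, N m; "opening": finger opening in m; "grip_force": force on a finger pad.
Only numpy, scipy, OpenCV 4.12 (cv2) and the standard library are available. Lean on these libraries where they do the work, as an engineer would, in place of code of your own. Each camera call takes 0.05 s, during which the arm holds its last target. There are 200 camera calls.

### The job

Put the watch movement and the amber vial upright in the green tray where it stands, then turn the empty blue tray end for end and stack it on the green one, so that its white end is over the green tray's other end and it sits level on the yellow lugs. Then put the red-lidded tin and the brass die upright in the blue tray on top. Leave the green vial and the blue-lidded tin where they are, and do not shift the green tray.

Things in the scene. Friction and masses are not known exactly. Their poses are not given: they have to be found in the camera images.
- green_tray: Green loose tray, 0.3 kg, yaw within 0.25 rad of -1.57 (white end away from the robot). 68 (x) x 194 (y) x 46 mm high; origin: centre of underside. Base 50 x 176, floor 3 thick, clear floor 44 x 140. Walls slope out to an upright lip at z 36-46, inside 60 x 186. White lip at the +y end. Yellow lugs inside the lip, tops at z 36: one mid +y end (reaches in to y 79), two in the -y corners.
- blue_tray: Blue empty tray, 0.16 kg, same form and axes as the green, yaw within 0.25 rad of -1.57 (white end away from the robot). Grip from above across the 68 mm lip at mid-length. Turned 180 degrees on the green tray, its base rests on the lugs, origin 36 mm above the green's, about 5 mm play inside the lip; the same way round its notched base passes the lugs and it sinks onto the contents.
- blue_white_end (a point): Middle of the blue tray's white lip, at +y of the blue tray: 95 mm from its centre along y, 41 mm above its underside.
- movement: Watch movement under a clear dust cover: white round base 30 mm in diameter and 12 mm high, clear cover 27 mm in diameter above it with a gilt disc on top, 23 mm high in all. Origin: centre of the underside, z up. 30 g.
- amber_vial: Small oil vial of amber glass, 24 mm in diameter and 20 mm high, with a black cap 21 mm in diameter on top, 30 mm high in all. Origin: centre of the underside, z up. 30 g.
- red_tin: Round aluminium parts tin with a red lid, 29 mm in diameter (lid 30 mm, from height 15 mm), 22 mm high. Origin: centre of the underside, z up. 35 g.
- brass_die: Solid brass stepped die: foot 29 mm in diameter and 8 mm high, narrowing to a stem 22 mm in diameter from height 10 mm up to 25 mm. Origin: centre of the underside, z up. 70 g.
- green_vial: Bystander: vial of the same size as the amber one (24 mm in diameter, 30 mm high) but green glass with a white cap. Not wanted. Origin: centre of the underside.
- blue_tin: Bystander: tin of the same size as the red-lidded one (30 mm in diameter, 22 mm high) but with a blue lid. Not wanted. Origin: centre of the underside.

How it is judged:
On the way, in this order (a step that is already met when the one before it is completed fails the run):
1. the movement and the amber vial stand in the green tray, released (x of movement in the frame of green_tray between -0.02 and 0.02 m and y of movement in the frame of green_tray between -0.075 and 0.075 m and z of movement in the frame of green_tray between 0 and 0.008 m and angle between each of movement, amber_vial's own z axis and vertical below 0.15 rad and x of amber_vial in the frame of green_tray between -0.02 and 0.02 m and y of amber_vial in the frame of green_tray between -0.075 and 0.075 m and z of amber_vial in the frame of green_tray between 0 and 0.008 m and contact force between each of movement, amber_vial and the fingers below 0.05 N and linear speed of each of movement, amber_vial below 0.02 m/s), for 0.2 s.
2. the blue tray, turned end for end, sits on the lugs of the green tray, released, with that kit still inside (x of blue_tray in the frame of green_tray between -0.009 and 0.009 m and y of blue_tray in the frame of green_tray between -0.009 and 0.009 m and z of blue_tray in the frame of green_tray between 0.032 and 0.04 m and y of blue_white_end in the frame of green_tray below -0.05 m and angle between the y axis of blue_tray and the y axis of green_tray, either way round below 0.14 rad and angle between the z axis of blue_tray and the z axis of green_tray, either way round below 0.05 rad and x of movement in the frame of green_tray between -0.02 and 0.02 m and y of movement in the frame of green_tray between -0.075 and 0.075 m and z of movement in the frame of green_tray between 0 and 0.008 m and angle between each of movement, amber_vial's own z axis and vertical below 0.15 rad and x of amber_vial in the frame of green_tray between -0.02 and 0.02 m and y of amber_vial in the frame of green_tray between -0.075 and 0.075 m and z of amber_vial in the frame of green_tray between 0 and 0.008 m and contact force between blue_tray and the fingers below 0.05 N and linear speed of blue_tray below 0.02 m/s), for 0.2 s.
3. the red-lidded tin and the brass die stand in the blue tray on top, released (x of red_tin in the frame of blue_tray between -0.02 and 0.02 m and y of red_tin in the frame of blue_tray between -0.075 and 0.075 m and z of red_tin in the frame of blue_tray between 0 and 0.008 m and angle between each of red_tin, brass_die's own z axis and vertical below 0.15 rad and x of brass_die in the frame of blue_tray between -0.02 and 0.02 m and y of brass_die in the frame of blue_tray between -0.075 and 0.075 m and z of brass_die in the frame of blue_tray between 0 and 0.008 m and contact force between each of red_tin, brass_die and the fingers below 0.05 N and linear speed of each of red_tin, brass_die below 0.02 m/s), for 0.2 s.
At the end, for the whole second after the job is handed in: Movement and amber vial stand in the green tray, red tin and die in the blue one (within 0.15 rad of upright). Blue rests on green's lugs: 32-40 mm up, within 9 mm, 0.14 rad, level to 0.05, white end over -y. Green tray moved < 40 mm, bystanders < 20 mm. All released, at rest (all of step 2 and all of step 3 and distance of green_tray from where it was at the start of the episode below 0.04 m and distance of each of green_vial, blue_tin from where it was at the start of the episode below 0.02 m and contact force between each of movement, amber_vial, green_tray and the fingers below 0.05 N and linear speed of each of movement, amber_vial, green_tray below 0.02 m/s); the robot touches nothing.
It fails at once if the green vial or the blue-lidded tin is shifted by more than 20 mm (distance of any of green_vial, blue_tin from where it was at the start of the episode above 0.02 m).
It also fails if it takes over 131 s, if anything falls off the work surface, if the arm or the gripper's body presses on something with over 40 N, if the wrist force passes 120 N, or if a joint passes its speed limit or range.

## Working session

There is one attempt and no reset: what is moved stays moved. The work goes in short steps, Python scripts to look and compute and a tool call to move; the robot and the scene stay as the last step left them, time stands still between calls to the robot, and variables do not carry over. Pictures are saved under pics/ and viewed, at most 14 in all, crops included, and the job is handed in when it is done.

Besides the shell and the picture viewer there is one more tool, called after ">>>" as name(argument=value, ...) on one line, values as JSON. send_rows: Moves the arm, as the interface text tells. Its arguments: {"type":"object","properties":{"targets":{"type":"array"},"force":{"type":"number"}},"required":["targets"]}

```bash
mkdir -p pics; cat > h.py <<'E'
import numpy as np, cv2
from scipy.spatial.transform import Rotation as R
from cell import monitor, read_camera, get_calibration, job, robot
def cam(name):
    c=get_calibration(name); K=np.array(c["intrinsics"]); D=np.array(c["D"])
    if name=="wrist":
        s=monitor.observe(); T=np.eye(4); T[:3,:3]=R.from_euler('xyz',s["tool_rot"]).as_matrix(); T[:3,3]=s["tool_pos"]
        T=T@np.array(c["hand_eye"])
        Rm,o=T[:3,:3],T[:3,3]
    else:
        o=np.array(c["origin"]); q=np.array(c["orientation"])
        Rm=q if q.shape==(3,3) else (R.from_euler('xyz',q).as_matrix() if q.size==3 else None)
    return K,D,Rm,o
def rays(c,uv):
    K,D,Rm,o=c; p=cv2.undistortPoints(np.array(uv,float).reshape(-1,1,2),K,D).reshape(-1,2)
    return np.c_[p[:,0],-p[:,1],-np.ones(len(p))]@Rm.T
def onplane(c,uv,z):
    d=rays(c,uv); return c[3]+d*((z-c[3][2])/d[:,2])[:,None]
def cloud(c,depth):
    v,u=np.mgrid[:400,:640]; d=rays(c,np.c_[u.ravel(),v.ravel()])
    return (c[3]+d*depth.reshape(-1,1)).reshape(400,640,3)
E
python3 - <<'E'
from h import *
print(monitor.observe()); print(robot.tcp_to_grasp)
for n in ("top","side","wrist"):
    print(n,get_calibration(n)); c=cam(n); im,d=read_camera(n)
    cv2.imwrite(f"pics/{n}0.png",im[:,:,::-1]); np.savez(f"{n}0.npz",im=im,d=d)
E
```

```text
{'time': 0.0, 'qpos': array([-1.25700810e+00,  3.42710719e-01,  1.52506063e+00,  1.91303699e-05,
        1.27536629e+00, -1.46000412e-01]), 'qvel': array([ 0.00084832, -0.0003454 ,  0.00040666,  0.00131283,  0.00023608,
        0.00107555]), 'joint_efforts': array([ 1.27303123e-03, -4.31237090e+01, -2.44217956e+01,  7.18262047e-02,
        5.59492351e-02, -1.44049159e-04]), 'tool_pos': array([ 0.23286824, -0.47006351,  0.22603596]), 'tool_rot': array([-3.14006676e+00, -2.42867339e-04,  4.59782867e-01]), 'contact_force': array([ 0.876341  , -0.795621  , -0.35259417]), 'torque': array([-0.005611  ,  0.03352968,  0.01348766]), 'grip_force': 0.0, 'opening': 0.09185467662715056}
-0.0188
top {'intrinsics': array([[495.72824793,   0.        , 325.53736836],
       [  0.        , 495.72824793, 203.15031819],
       [  0.        ,   0.        ,   1.        ]]), 'D': array([-0.14333316,  0.        ,  0.        ,  0.        ,  0.        ]), 'origin': array([ 0.5188243 , -0.02050592,  0.97699527]), 'orientation': array([ 0.06130814,  0.0336418 , -1.56042078])}
side {'intrinsics': array([[387.726
[... 240 characters left out ...]
12387 , 0.54502438, 0.5069801 ]), 'orientation': array([ 0.93847427, -0.00925486, -2.82102516])}
wrist {'intrinsics': array([[301.95044675,   0.        , 324.17268733],
       [  0.        , 301.95044675, 198.54254645],
       [  0.        ,   0.        ,   1.        ]]), 'D': array([0.01509627, 0.        , 0.        , 0.        , 0.        ]), 'hand_eye': array([[ 5.06347008e-04,  9.63506592e-01,  2.67684124e-01,
         7.24981143e-02],
       [ 9.99999866e-01, -4.58392939e-04, -2.41636751e-04,
        -1.87912009e-04],
       [-1.10114090e-04,  2.67684210e-01, -9.63506695e-01,
        -1.57988601e-01],
       [ 0.00000000e+00,  0.00000000e+00,  0.00000000e+00,
         1.00000000e+00]])}
```

View pics/top0.png

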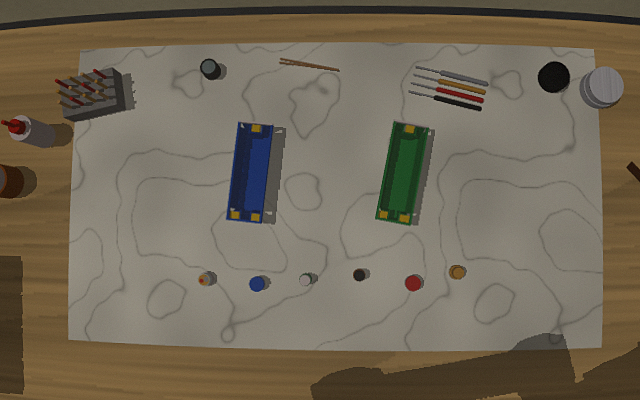

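View pics/side0.png

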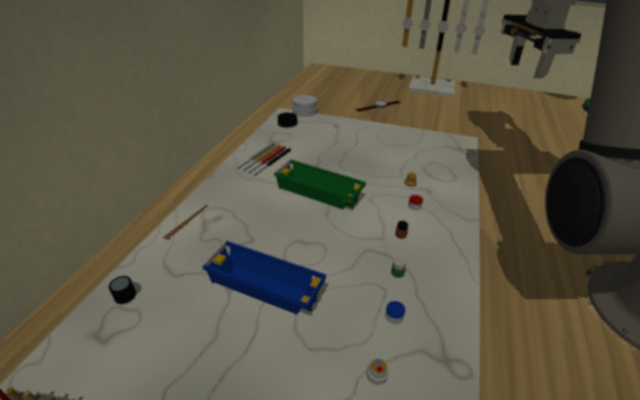

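The top view shows, left to right: movement (207,279), blue tin (257,284), green vial (306,279), amber vial (360,274), red tin (414,283) and die (457,272). The blue tray is at (253,172) and the green tray at (405,172).

```bash
cat > m.py <<'E'
from h import *
OB=dict(movement=(207,279,.023),blue_tin=(257,284,.022),green_vial=(306,279,.03),amber=(360,274,.03),red_tin=(414,283,.022),die=(457,272,.025))
def tops():
    c=cam("top"); im,d=read_camera("top"); P=cloud(c,d); return c,im,P
def items(c,im,P):
    o={}
    for n,(u,v,h) in OB.items():
        p=P[v-16:v+17,u-16:u+17].reshape(-1,3); g=p[(p[:,2]>h-.007)&(p[:,2]<h+.012)]
        o[n]=(g[:,:2].min(0)+g[:,:2].max(0))/2; print(n,len(g),np.round(np.median(g,0),4),"bbox",np.round(o[n],4),np.round(np.ptp(g[:,:2],axis=0),3))
    return o
def tray(c,P,im,hue,z,box):
    hsv=cv2.cvtColor(im,cv2.COLOR_RGB2HSV); u0,u1,v0,v1=box
    H=P[...,2]; m=np.zeros(H.shape,np.uint8); m[v0:v1,u0:u1]=255
    m[(H<z-.007)|(H>z+.008)]=0
    pts=P[m>0][:,:2]; r=cv2.minAreaRect((pts*1000).astype(np.float32)); b=cv2.boxPoints(r)
    (cx,cy),(w,h),a=r
    e=b[1]-b[0]; f=b[2]-b[1]; e=e if np.linalg.norm(e)>np.linalg.norm(f) else f
    e=e*np.sign(e[0]); print("tray",len(pts),round(cx,1),round(cy,1),"size",round(w,1),round(h,1),"long axis ang",round(np.arctan2(e[1],e[0]),4))
if __name__=="__main__":
    c,im,P=tops(); np.save("P0.npy",P); items(c,im,P)
    print("table z",[np.round(P[v,u,2],4) for u,v in((330,150),(330,330),(180,200),(520,200))])
    tray(c,P,im,0,.046,(215,300,110,235)); tray(c,P,im,0,.046,(365,450,110,235))
E
python3 m.py
```

```text
movement 140 [0.4251 0.2485 0.0224] bbox [0.4255 0.2491] [0.026 0.024]
blue_tin 180 [0.4207 0.145  0.0213] bbox [0.4203 0.1455] [0.029 0.028]
green_vial 94 [0.4311 0.0507 0.0296] bbox [0.4302 0.051 ] [0.021 0.021]
amber 94 [ 0.4404 -0.0531  0.0292] bbox [ 0.4402 -0.0531] [0.019 0.019]
red_tin 197 [ 0.4251 -0.1555  0.0213] bbox [ 0.425  -0.1563] [0.027 0.029]
die 112 [ 0.445 -0.243  0.024] bbox [ 0.4457 -0.2432] [0.021 0.022]
table z [np.float64(0.0007), np.float64(-0.0015), np.float64(-0.0002), np.float64(-0.001)]
tray 718 636.4 158.1 size 68.0 195.5 long axis ang -0.0992
tray 673 636.9 -133.2 size 68.8 195.5 long axis ang -0.1876
```

View pics/wrist0.png

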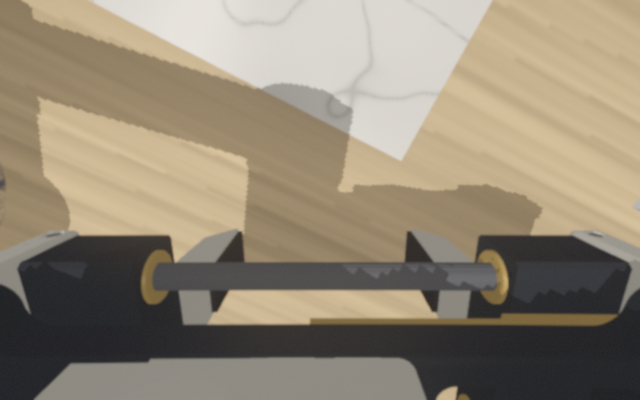

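The wrist view shows only the table corner, but the top view's sizes match the given ones, so I'll go for the amber vial first.

```bash
cat > go.py <<'E'
import sys; from h import *
# go.py x y z yaw : shift in tool axes (cm) and spin (deg) from the current pose
s=monitor.observe(); x,y,z,w=map(float,sys.argv[1:5])
Rm=R.from_euler('xyz',s["tool_rot"]).as_matrix()
print("t",round(s["time"],2),"pos",np.round(s["tool_pos"],4),"rot",np.round(s["tool_rot"],3),"q6",round(s["qpos"][5],2),"open",round(s["opening"],4),"grip",round(s["grip_force"],1))
print("shift",np.round(100*Rm.T@(np.array([x,y,z])-s["tool_pos"]),2),"spin",round(-np.degrees((w-s["tool_rot"][2])),2))
E
python3 go.py 0.4402 -0.0531 0.12 1.383
```

```text
t 0.2 pos [ 0.2329 -0.4703  0.2263] rot [-3.141 -0.     0.46 ] q6 -0.15 open 0.0919 grip 0.0
shift [ 37.09 -28.18  10.66] spin -52.9
```

>>> send_rows(targets=[{"translation": [3.7,-2.8,0],"spin": -8,"jaw": 0.45},{"translation": [7.4,-5.6,0],"spin": -16,"jaw": 0.45},{"translation": [11.1,-8.4,0],"spin": -24,"jaw": 0.45},{"translation": [14.8,-11.2,0],"spin": -32,"jaw": 0.45},{"translation": [18.5,-14.1,0],"spin": -40,"jaw": 0.45}], force=15)

```text
time: 0.7
tool_pos: [0.3366, -0.2604, 0.2267]
tool_rot: [3.141, 0.0, 1.163]
contact_force: [0.7, 0.4, 0.5]
opening: 0.0563
grip_force: 0.0
```

```bash
python3 go.py 0.4402 -0.0531 0.12 1.383
```

```text
t 0.7 pos [ 0.3366 -0.2604  0.2267] rot [3.141 0.    1.163] q6 -0.43 open 0.0563 grip 0.0
shift [23.14  1.29 10.67] spin -12.6
```

>>> send_rows(targets=[{"translation": [4.6,0.3,2.1],"spin": -3,"jaw": 0.42},{"translation": [9.3,0.5,4.3],"spin": -6,"jaw": 0.42},{"translation": [13.9,0.8,6.4],"spin": -9,"jaw": 0.42},{"translation": [18.5,1.0,8.5],"spin": -12.6,"jaw": 0.42},{"translation": [23.1,1.3,10.7],"spin": -12.6,"jaw": 0.42}])

```text
time: 1.2
tool_pos: [0.4393, -0.0578, 0.1212]
tool_rot: [3.141, 0.0, 1.38]
contact_force: [0.9, -0.9, -0.3]
opening: 0.0384
grip_force: 0.0
```

```bash
python3 go.py 0.4402 -0.0531 0.005 1.383; python3 - <<'E'
from h import *
im,d=read_camera("wrist"); cv2.imwrite("pics/w1.png",im[:,:,::-1])
print(get_calibration("wrist")["hand_eye"][:3,3])
E
```

```text
t 1.2 pos [ 0.4393 -0.0578  0.1212] rot [3.141 0.    1.38 ] q6 -0.11 open 0.0384 grip 0.0
shift [ 4.800e-01 -1.000e-02  1.162e+01] spin -0.2
[ 0.07245426  0.00027632 -0.15798845]
```

View pics/w1.png

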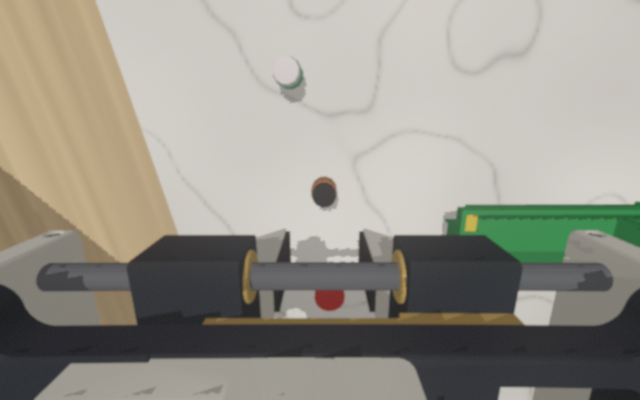

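The black cap of the amber vial is at (324,192) and the green vial at (288,72). I'll cross-check the cap by casting a ray onto its top plane.

```bash
python3 - <<'E'
from h import *
print(onplane(cam("wrist"),[(324,193),(288,70)],.030))
E
python3 go.py 0.4402 -0.0531 0.005 1.383
```

```text
[[ 0.44136175 -0.04333015  0.03      ]
 [ 0.43270685  0.05603517  0.03      ]]
t 1.25 pos [ 0.4397 -0.0523  0.1183] rot [-3.138e+00 -3.000e-03  1.381e+00] q6 -0.11 open 0.0386 grip 0.0
shift [-0.11  0.1  11.33] spin -0.13
```

>>> send_rows(targets=[{"translation": [0,0,4],"spin": 0,"jaw": 0.42},{"translation": [0,0,8],"spin": 0,"jaw": 0.42},{"translation": [0,0,11],"spin": 0,"jaw": 0.42},{"translation": [0,0,11.4],"spin": 0,"jaw": 0.42},{"translation": [0,0,11.4],"spin": 0,"jaw": 0.42}])

```text
time: 1.75
tool_pos: [0.4385, -0.0596, 0.0076]
tool_rot: [-3.14, -0.0, 1.378]
contact_force: [0.2, 0.3, 1.4]
opening: 0.0387
grip_force: 0.0
```

>>> send_rows(targets=[{"translation": [0,0,0],"spin": 0,"jaw": 0.15},{"translation": [0,0,0],"spin": 0,"jaw": 0.15},{"translation": [0,0,0],"spin": 0,"jaw": 0.15},{"translation": [0,0,-2],"spin": 0,"jaw": 0.15},{"translation": [0,0,-6],"spin": 0,"jaw": 0.15}])

```text
time: 2.25
tool_pos: [0.4372, -0.0592, 0.0673]
tool_rot: [-3.137, -0.0, 1.378]
contact_force: [1.1, -0.3, 0.1]
opening: 0.0232
grip_force: 15.0
```

```bash
cat > loc.py <<'E'
import sys; from h import *
# loc.py dx dy(tray) -> world, given tray cx cy axis-angle
cx,cy,a,tx,ty=map(float,sys.argv[1:6]); c,s=np.cos(a),np.sin(a)
print(cx+s*tx+c*ty, cy-c*tx+s*ty)
E
python3 loc.py .6369 -.1332 -.1876 0 -.03; python3 loc.py .6369 -.1332 -.1876 0 .03;python3 go.py 0.6074 -0.1276 0.10 1.383
```

```text
0.6074263599642227 -0.127604953705158
0.6663736400357774 -0.13879504629484202
t 2.25 pos [ 0.4372 -0.0592  0.0673] rot [-3.137 -0.     1.378] q6 -0.12 open 0.0232 grip 15.0
shift [-3.44 18.   -3.35] spin -0.31
```

```bash
python3 - <<'E'
from h import *
import time
c,=[cam("wrist")]; im,d=read_camera("wrist"); cv2.imwrite("pics/w2.png",im[130:340,200:450,::-1]); print(c[3])
E
python3 go.py 0.6062 -0.134 0.085 1.383
```

```text
[0.45206142 0.0116164  0.22534419]
t 2.3 pos [ 0.4411 -0.0603  0.0738] rot [3.135e+00 1.000e-03 1.378e+00] q6 -0.12 open 0.0233 grip 15.0
shift [-4.08 17.62 -1.  ] spin -0.29
```

View pics/w2.png

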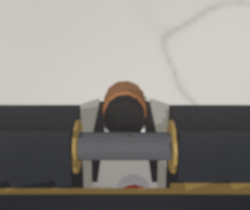

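The vial is held upright, somewhat forward of the pad centre line. Next I'll check how well the pose settles.

>>> send_rows(targets=[{"translation": [0,0,-1],"spin": 0,"jaw": 0.15},{"translation": [0,0,-1],"spin": 0,"jaw": 0.15},{"translation": [0,0,-1],"spin": 0,"jaw": 0.15},{"translation": [0,0,-1],"spin": 0,"jaw": 0.15},{"translation": [0,0,-1],"spin": 0,"jaw": 0.15}])

```text
time: 2.8
tool_pos: [0.4382, -0.0595, 0.077]
tool_rot: [-3.14, -0.0, 1.378]
contact_force: [0.8, 0.2, 0.3]
opening: 0.0233
grip_force: 15.0
```

```bash
python3 - <<'E'
from h import *
for i in range(4):
    s=monitor.observe(); print(s["time"],s["tool_pos"],s["qvel"].round(3)); cam("top"); read_camera("side")
E
```

```text
2.8 [ 0.43824548 -0.05949104  0.07701375] [ 0.001 -0.002 -0.006  0.001  0.003 -0.001]
2.85 [ 0.43833495 -0.05951377  0.07710585] [-0.001 -0.003 -0.003 -0.     0.002  0.001]
2.9 [ 0.43845405 -0.05952866  0.07722243] [-0.    -0.004 -0.004 -0.001  0.001 -0.   ]
2.95 [ 0.43852998 -0.05955141  0.07734385] [-0.    -0.003 -0.001  0.002  0.     0.001]
```

```bash
python3 go.py 0.6062 -0.134 0.085 1.383
```

```text
t 3.0 pos [ 0.4386 -0.0596  0.0775] rot [-3.141 -0.     1.378] q6 -0.12 open 0.023 grip 15.0
shift [-4.09 17.88 -0.77] spin -0.29
```

>>> send_rows(targets=[{"translation": [-1,4,-0.8],"spin": 0,"jaw": 0.15},{"translation": [-2,8.5,-0.8],"spin": 0,"jaw": 0.15},{"translation": [-3,13,-0.8],"spin": 0,"jaw": 0.15},{"translation": [-4,17,-0.8],"spin": -0.3,"jaw": 0.15},{"translation": [-4.1,17.9,-0.8],"spin": -0.3,"jaw": 0.15}])

```text
time: 3.5
tool_pos: [0.6098, -0.1363, 0.0853]
tool_rot: [3.139, 0.001, 1.382]
contact_force: [-0.1, -0.1, -0.6]
opening: 0.0232
grip_force: 15.0
```

>>> send_rows(targets=[{"translation": [0,0,0],"spin": 0,"jaw": 0.15},{"translation": [0,0,0],"spin": 0,"jaw": 0.15},{"translation": [0,0,2],"spin": 0,"jaw": 0.15},{"translation": [0,0,4],"spin": 0,"jaw": 0.15},{"translation": [0,0,4],"spin": 0,"jaw": 0.15}])

```text
time: 4.0
tool_pos: [0.6034, -0.1327, 0.0436]
tool_rot: [-3.135, -0.001, 1.384]
contact_force: [-1.2, 0.2, -0.4]
opening: 0.0232
grip_force: 15.0
```

>>> send_rows(targets=[{"translation": [0,0,0],"spin": 0,"jaw": 0.15},{"translation": [0,0,0],"spin": 0,"jaw": 0.15},{"translation": [0,0,0],"spin": 0,"jaw": 0.15},{"translation": [0,0,0],"spin": 0,"jaw": 0.15},{"translation": [0,0,0],"spin": 0,"jaw": 0.15}])

```text
time: 4.5
tool_pos: [0.6068, -0.1342, 0.0463]
tool_rot: [3.141, 0.0, 1.383]
contact_force: [0.4, 0.4, -0.8]
opening: 0.0233
grip_force: 15.0
```

```bash
python3 go.py 0.6062 -0.134 0.011 1.383;  python3 - <<'E'
from h import *
im,d=read_camera("wrist"); cv2.imwrite("pics/w3.png",im[100:300,100:540,::-1])
E
```

```text
t 4.5 pos [ 0.6068 -0.1342  0.0463] rot [3.141 0.    1.383] q6 -0.15 open 0.0233 grip 15.0
shift [ 0.01 -0.06  3.53] spin 0.01
```

View pics/w3.png

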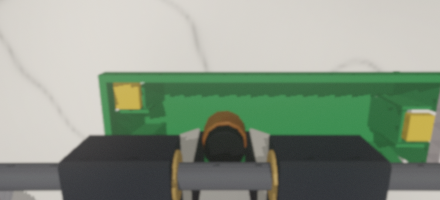

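The vial hangs over the middle of the green tray's floor and clears the walls, so I'll lower it.

>>> send_rows(targets=[{"translation": [0,0,1.5],"spin": 0,"jaw": 0.15},{"translation": [0,0,2.5],"spin": 0,"jaw": 0.15},{"translation": [0,0,3.2],"spin": 0,"jaw": 0.15},{"translation": [0,0,3.5],"spin": 0,"jaw": 0.15},{"translation": [0,0,3.5],"spin": 0,"jaw": 0.15}])

```text
time: 5.05
tool_pos: [0.6056, -0.134, 0.011]
tool_rot: [-3.139, -0.0, 1.383]
contact_force: [-5.3, 0.7, 8.4]
opening: 0.0232
grip_force: 15.0
```

>>> send_rows(targets=[{"translation": [0,0,0],"spin": 0,"jaw": 0.15},{"translation": [0,0,0],"spin": 0,"jaw": 0.15},{"translation": [0,0,0],"spin": 0,"jaw": 0.4},{"translation": [0,0,0],"spin": 0,"jaw": 0.4},{"translation": [0,0,0],"spin": 0,"jaw": 0.4}])

```text
time: 5.55
tool_pos: [0.6065, -0.1342, 0.0103]
tool_rot: [-3.141, -0.0, 1.383]
contact_force: [0.2, 0.2, 0.1]
opening: 0.0361
grip_force: 0.0
```

>>> send_rows(targets=[{"translation": [0,0,-2],"spin": 0,"jaw": 0.4},{"translation": [0,0,-5],"spin": 0,"jaw": 0.45},{"translation": [0,0,-10],"spin": 0,"jaw": 0.45},{"translation": [0,0,-10],"spin": 0,"jaw": 0.45},{"translation": [0,0,-10],"spin": 0,"jaw": 0.45}])

```text
time: 6.05
tool_pos: [0.6073, -0.1344, 0.112]
tool_rot: [3.139, 0.001, 1.383]
contact_force: [-0.3, 0.3, -1.1]
opening: 0.0414
grip_force: 0.0
```

```bash
python3 go.py 0.4255 0.2489 0.07 1.383;  python3 - <<'E'
from h import *
im,d=read_camera("wrist"); cv2.imwrite("pics/w4.png",im[80:330,100:540,::-1])
E
```

```text
t 6.05 pos [ 0.6073 -0.1344  0.112 ] rot [3.139e+00 1.000e-03 1.383e+00] q6 -0.15 open 0.0414 grip 0.0
shift [ 34.27 -25.02   4.11] spin 0.0
```

View pics/w4.png

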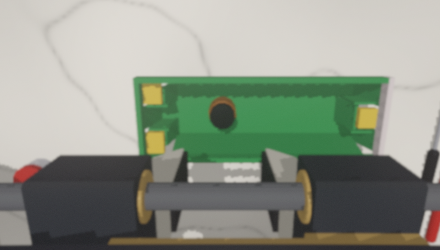

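The amber vial stands upright in the tray. Next is the movement.

>>> send_rows(targets=[{"translation": [3.4,-2.5,0],"spin": 0,"jaw": 0.48},{"translation": [6.8,-5,0],"spin": 0,"jaw": 0.48},{"translation": [10.3,-7.5,0],"spin": 0,"jaw": 0.48},{"translation": [13.7,-10,0],"spin": 0,"jaw": 0.48},{"translation": [17.1,-12.5,0],"spin": 0,"jaw": 0.48}])

```text
time: 6.6
tool_pos: [0.5137, 0.0585, 0.109]
tool_rot: [-3.138, 0.0, 1.383]
contact_force: [-0.1, 0.5, 0.6]
opening: 0.0442
grip_force: 0.0
```

>>> send_rows(targets=[{"translation": [3.4,-2.5,0],"spin": 0,"jaw": 0.48},{"translation": [6.8,-5,1],"spin": 0,"jaw": 0.48},{"translation": [10.3,-7.5,2],"spin": 0,"jaw": 0.48},{"translation": [13.7,-10,3],"spin": 0,"jaw": 0.48},{"translation": [17.1,-12.5,4],"spin": 0,"jaw": 0.48}])

```text
time: 7.1
tool_pos: [0.4228, 0.2494, 0.0689]
tool_rot: [-3.139, 0.002, 1.383]
contact_force: [1.1, -0.1, 0.0]
opening: 0.0442
grip_force: 0.0
```

>>> send_rows(targets=[{"translation": [0,0,0],"spin": 0,"jaw": 0.48},{"translation": [0,0,0],"spin": 0,"jaw": 0.48},{"translation": [0,0,0],"spin": 0,"jaw": 0.48},{"translation": [0,0,0],"spin": 0,"jaw": 0.48},{"translation": [0,0,0],"spin": 0,"jaw": 0.48}])

```text
time: 7.6
tool_pos: [0.4255, 0.2475, 0.0709]
tool_rot: [3.141, 0.0, 1.381]
contact_force: [0.7, 0.3, 0.0]
opening: 0.0441
grip_force: 0.0
```

```bash
python3 go.py 0.4255 0.2489 0.005 1.383
```

```text
t 7.6 pos [0.4255 0.2475 0.0709] rot [3.141 0.    1.381] q6 0.56 open 0.0441 grip 0.0
shift [ 0.14 -0.03  6.59] spin -0.11
```

>>> send_rows(targets=[{"translation": [0.1,0,3],"spin": 0,"jaw": 0.48},{"translation": [0.1,0,5.5],"spin": 0,"jaw": 0.48},{"translation": [0.1,0,6.5],"spin": 0,"jaw": 0.48},{"translation": [0.1,0,6.5],"spin": 0,"jaw": 0.48},{"translation": [0.1,0,6.5],"spin": 0,"jaw": 0.48}])

```text
time: 8.1
tool_pos: [0.4257, 0.2494, 0.0065]
tool_rot: [3.141, -0.0, 1.383]
contact_force: [0.4, 0.7, -0.5]
opening: 0.044
grip_force: 0.0
```

>>> send_rows(targets=[{"translation": [0,0,0],"spin": 0,"jaw": 0.2},{"translation": [0,0,0],"spin": 0,"jaw": 0.2},{"translation": [0,0,0],"spin": 0,"jaw": 0.2},{"translation": [0,0,0],"spin": 0,"jaw": 0.2},{"translation": [0,0,0],"spin": 0,"jaw": 0.2}])

```text
time: 8.6
tool_pos: [0.4256, 0.2497, 0.0066]
tool_rot: [3.14, -0.001, 1.383]
contact_force: [-0.7, -1.1, 5.4]
opening: 0.0293
grip_force: 15.0
```

>>> send_rows(targets=[{"translation": [0,0,-2],"spin": 0,"jaw": 0.2},{"translation": [0,0,-5],"spin": 0,"jaw": 0.2},{"translation": [0,0,-8],"spin": 0,"jaw": 0.2},{"translation": [0,0,-8],"spin": 0,"jaw": 0.2},{"translation": [0,0,-8],"spin": 0,"jaw": 0.2}])

```text
time: 9.1
tool_pos: [0.425, 0.2495, 0.0861]
tool_rot: [3.141, -0.0, 1.383]
contact_force: [0.9, 0.2, -0.7]
opening: 0.029
grip_force: 15.0
```

```bash
python3 go.py 0.6664 -0.1388 0.085 1.383
```

```text
t 9.1 pos [0.425  0.2495 0.0861] rot [ 3.141 -0.     1.383] q6 0.56 open 0.029 grip 15.0
shift [-33.65  30.95   0.12] spin 0.01
```

>>> send_rows(targets=[{"translation": [-3.4,3.1,0],"spin": 0,"jaw": 0.2},{"translation": [-6.7,6.2,0],"spin": 0,"jaw": 0.2},{"translation": [-10.1,9.3,0],"spin": 0,"jaw": 0.2},{"translation": [-13.4,12.4,0],"spin": 0,"jaw": 0.2},{"translation": [-16.8,15.5,0],"spin": 0,"jaw": 0.2}])

```text
time: 9.6
tool_pos: [0.5457, 0.0539, 0.0841]
tool_rot: [-3.139, 0.0, 1.383]
contact_force: [0.6, 0.4, 0.2]
opening: 0.0289
grip_force: 15.0
```

>>> send_rows(targets=[{"translation": [-3.4,3.1,0],"spin": 0,"jaw": 0.2},{"translation": [-6.7,6.2,0],"spin": 0,"jaw": 0.2},{"translation": [-10.1,9.3,0],"spin": 0,"jaw": 0.2},{"translation": [-13.4,12.4,0],"spin": 0,"jaw": 0.2},{"translation": [-16.8,15.4,0],"spin": 0,"jaw": 0.2}])

```text
time: 10.1
tool_pos: [0.6657, -0.1397, 0.0835]
tool_rot: [-3.138, -0.0, 1.383]
contact_force: [0.5, -0.6, 0.7]
opening: 0.0291
grip_force: 15.0
```

>>> send_rows(targets=[{"translation": [0,0,0],"spin": 0,"jaw": 0.2},{"translation": [0,0,0],"spin": 0,"jaw": 0.2},{"translation": [0,0,0],"spin": 0,"jaw": 0.2},{"translation": [0,0,0],"spin": 0,"jaw": 0.2},{"translation": [0,0,0],"spin": 0,"jaw": 0.2}])

```text
time: 10.6
tool_pos: [0.6656, -0.1371, 0.086]
tool_rot: [-3.141, -0.0, 1.385]
contact_force: [-0.9, 1.0, 0.2]
opening: 0.0291
grip_force: 15.0
```

```bash
python3 go.py 0.6664 -0.1388 0.011 1.383
```

```text
t 10.6 pos [ 0.6656 -0.1371  0.086 ] rot [-3.141 -0.     1.385] q6 -0.13 open 0.0291 grip 15.0
shift [-0.16  0.11  7.5 ] spin 0.09
```

>>> send_rows(targets=[{"translation": [-0.1,0.1,2],"spin": 0,"jaw": 0.2},{"translation": [-0.1,0.1,4],"spin": 0,"jaw": 0.2},{"translation": [-0.1,0.1,6],"spin": 0,"jaw": 0.2},{"translation": [-0.1,0.1,7.1],"spin": 0,"jaw": 0.2},{"translation": [-0.1,0.1,7.5],"spin": 0,"jaw": 0.2}])

```text
time: 11.1
tool_pos: [0.6658, -0.1387, 0.0098]
tool_rot: [-3.139, -0.0, 1.384]
contact_force: [-6.3, 2.6, 13.9]
opening: 0.0291
grip_force: 15.0
```

>>> send_rows(targets=[{"translation": [0,0,0],"spin": 0,"jaw": 0.2},{"translation": [0,0,0],"spin": 0,"jaw": 0.2},{"translation": [0,0,0],"spin": 0,"jaw": 0.44},{"translation": [0,0,0],"spin": 0,"jaw": 0.44},{"translation": [0,0,0],"spin": 0,"jaw": 0.44}])

```text
time: 11.6
tool_pos: [0.6669, -0.1396, 0.0113]
tool_rot: [3.141, 0.0, 1.383]
contact_force: [0.7, 0.5, 0.7]
opening: 0.0403
grip_force: 0.0
```

>>> send_rows(targets=[{"translation": [0,0,-2],"spin": 0,"jaw": 0.44},{"translation": [0,0,-5],"spin": 0,"jaw": 0.45},{"translation": [0,0,-10],"spin": 0,"jaw": 0.6},{"translation": [0,0,-10],"spin": 0,"jaw": 1},{"translation": [0,0,-10],"spin": 0,"jaw": 1}])

```text
time: 12.1
tool_pos: [0.6674, -0.1398, 0.1127]
tool_rot: [3.138, 0.001, 1.383]
contact_force: [-0.7, 0.4, -0.6]
opening: 0.061
grip_force: 0.0
```

```bash
python3 go.py 0.6364 0.158 0.11 -0.099;  python3 - <<'E'
from h import *
im,d=read_camera("wrist"); cv2.imwrite("pics/w5.png",im[80:330,100:540,::-1])
E
```

```text
t 12.1 pos [ 0.6674 -0.1398  0.1127] rot [3.138e+00 1.000e-03 1.383e+00] q6 -0.13 open 0.061 grip 0.0
shift [28.68 -8.61  0.22] spin 84.92
```

View pics/w5.png

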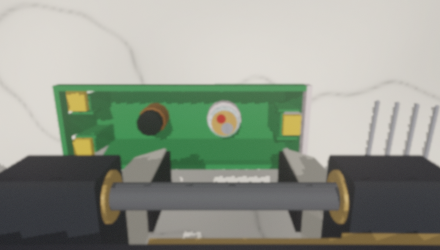

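Both stand upright in the green tray: vial at (152,120) and movement at (224,118) in the crop. Next is the blue tray, approached with the jaw fully open.

>>> send_rows(targets=[{"translation": [2.9,-0.9,0],"spin": 8.5,"jaw": 1},{"translation": [5.8,-1.8,0],"spin": 17,"jaw": 1},{"translation": [8.7,-2.6,0],"spin": 25.5,"jaw": 1},{"translation": [11.5,-3.4,0],"spin": 34,"jaw": 1},{"translation": [14.3,-4.3,0],"spin": 42.5,"jaw": 1}])

```text
time: 12.65
tool_pos: [0.6498, 0.0102, 0.1087]
tool_rot: [-3.139, 0.003, 0.635]
contact_force: [0.7, 0.0, -0.3]
opening: 0.0918
grip_force: 0.0
```

```bash
python3 go.py 0.6364 0.158 0.11 -0.099
```

```text
t 12.65 pos [0.6498 0.0102 0.1087] rot [-3.139e+00  3.000e-03  6.350e-01] q6 0.83 open 0.0918 grip 0.0
shift [  7.68 -12.69  -0.12] spin 42.06
```

>>> send_rows(targets=[{"translation": [1.6,-2.6,0],"spin": 8.4,"jaw": 1},{"translation": [3.2,-5.2,0],"spin": 16.8,"jaw": 1},{"translation": [4.8,-7.8,0],"spin": 25.2,"jaw": 1},{"translation": [6.4,-10.4,0],"spin": 33.6,"jaw": 1},{"translation": [7.7,-12.7,0],"spin": 42.1,"jaw": 1}])

```text
time: 13.15
tool_pos: [0.6355, 0.1583, 0.1086]
tool_rot: [3.141, 0.004, -0.099]
contact_force: [-0.0, 0.1, 0.2]
opening: 0.0918
grip_force: 0.0
```

>>> send_rows(targets=[{"translation": [0,0,0],"spin": 0,"jaw": 1},{"translation": [0,0,0],"spin": 0,"jaw": 1},{"translation": [0,0,0],"spin": 0,"jaw": 1},{"translation": [0,0,0],"spin": 0,"jaw": 1},{"translation": [0,0,0],"spin": 0,"jaw": 1}])

```text
time: 13.65
tool_pos: [0.637, 0.1558, 0.1107]
tool_rot: [3.141, 0.0, -0.094]
contact_force: [-0.3, -0.6, 0.9]
opening: 0.0918
grip_force: 0.0
```

```bash
python3 go.py 0.6364 0.158 0.022 -0.099; python3 - <<'E'
from m import *
c,im,P=tops(); tray(c,P,im,0,.046,(365,450,110,235)); cv2.imwrite("pics/t1.png",im[:,:,::-1])
E
```

```text
t 13.65 pos [0.637  0.1558 0.1107] rot [ 3.141  0.    -0.094] q6 1.79 open 0.0918 grip 0.0
shift [-0.08 -0.22  8.87] spin 0.28
tray 651 636.9 -133.3 size 69.1 195.9 long axis ang -0.1872
```

>>> send_rows(targets=[{"translation": [-0.1,-0.2,3],"spin": 0.3,"jaw": 1},{"translation": [-0.1,-0.2,6],"spin": 0.3,"jaw": 1},{"translation": [-0.1,-0.2,8.9],"spin": 0.3,"jaw": 1},{"translation": [-0.1,-0.2,8.9],"spin": 0.3,"jaw": 1},{"translation": [-0.1,-0.2,8.9],"spin": 0.3,"jaw": 1}])

```text
time: 14.2
tool_pos: [0.6362, 0.1586, 0.0221]
tool_rot: [3.141, 0.0, -0.099]
contact_force: [1.0, -0.5, 0.0]
opening: 0.0915
grip_force: 0.0
```

>>> send_rows(targets=[{"translation": [0,0,0],"spin": 0,"jaw": 0.65},{"translation": [0,0,0],"spin": 0,"jaw": 0.65},{"translation": [0,0,0],"spin": 0,"jaw": 0.65},{"translation": [0,0,0],"spin": 0,"jaw": 0.65},{"translation": [0,0,0],"spin": 0,"jaw": 0.65}], force=30)

```text
time: 14.7
tool_pos: [0.6366, 0.159, 0.0229]
tool_rot: [-3.141, -0.002, -0.099]
contact_force: [-0.5, 0.1, 6.2]
opening: 0.0675
grip_force: 30.0
```

>>> send_rows(targets=[{"translation": [0,0,-1.5],"spin": 0,"jaw": 0.65},{"translation": [0,0,-4],"spin": 0,"jaw": 0.65},{"translation": [0,0,-7],"spin": 0,"jaw": 0.65},{"translation": [0,0,-10],"spin": 0,"jaw": 0.65},{"translation": [0,0,-10],"spin": 0,"jaw": 0.65}])

```text
time: 15.2
tool_pos: [0.6385, 0.1594, 0.1274]
tool_rot: [-3.14, -0.009, -0.099]
contact_force: [1.1, -0.7, -0.5]
opening: 0.0679
grip_force: 30.0
```

```bash
python3 go.py 0.6369 -0.1333 0.12 2.954; python3 - <<'E'
from h import *
im,d=read_camera("side"); cv2.imwrite("pics/s1.png",im[100:400,150:450,::-1])
E
```

```text
t 15.2 pos [0.6385 0.1594 0.1274] rot [-3.14  -0.009 -0.099] q6 1.8 open 0.0679 grip 30.0
shift [ 2.71 29.15  0.71] spin -174.9
```

View pics/s1.png

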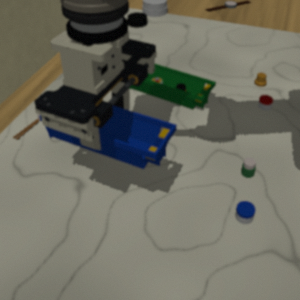

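>>> send_rows(targets=[{"translation": [0.1,1.4,0],"spin": -8.4,"jaw": 0.65},{"translation": [0.3,2.9,0],"spin": -16.8,"jaw": 0.65},{"translation": [0.4,4.4,0],"spin": -25.2,"jaw": 0.65},{"translation": [0.6,5.8,0],"spin": -33.6,"jaw": 0.65},{"translation": [0.7,7.3,0],"spin": -42,"jaw": 0.65}])

```text
time: 15.75
tool_pos: [0.6347, 0.0851, 0.1201]
tool_rot: [-3.14, 0.003, 0.64]
contact_force: [0.3, -0.4, -1.2]
opening: 0.0677
grip_force: 30.0
```

>>> send_rows(targets=[{"translation": [-0.9,1.2,0],"spin": -8.4,"jaw": 0.65},{"translation": [-1.7,2.3,0],"spin": -16.8,"jaw": 0.65},{"translation": [-2.6,3.5,0],"spin": -25.2,"jaw": 0.65},{"translation": [-3.5,4.7,0],"spin": -33.6,"jaw": 0.65},{"translation": [-4.3,5.9,0],"spin": -42,"jaw": 0.65}])

```text
time: 16.25
tool_pos: [0.6349, 0.0121, 0.1201]
tool_rot: [-3.138, 0.0, 1.373]
contact_force: [0.3, 0.6, -1.5]
opening: 0.0677
grip_force: 30.0
```

```bash
python3 go.py 0.6369 -0.1333 0.12 2.954
```

```text
t 16.25 pos [0.6349 0.0121 0.1201] rot [-3.138  0.     1.373] q6 0.1 open 0.0677 grip 30.0
shift [-14.22   3.05   0.  ] spin -90.56
```

>>> send_rows(targets=[{"translation": [-1.4,0.3,0],"spin": -8.4,"jaw": 0.65},{"translation": [-2.8,0.6,0],"spin": -16.8,"jaw": 0.65},{"translation": [-4.2,0.9,0],"spin": -25.2,"jaw": 0.65},{"translation": [-5.6,1.2,0],"spin": -33.6,"jaw": 0.65},{"translation": [-7.1,1.5,0],"spin": -42,"jaw": 0.65}])

```text
time: 16.75
tool_pos: [0.6354, -0.0602, 0.1201]
tool_rot: [-3.139, -0.002, 2.107]
contact_force: [-0.6, 0.5, -1.7]
opening: 0.0676
grip_force: 30.0
```

>>> send_rows(targets=[{"translation": [-1.3,-0.7,0],"spin": -8.4,"jaw": 0.65},{"translation": [-2.5,-1.4,0],"spin": -16.8,"jaw": 0.65},{"translation": [-3.8,-2.1,0],"spin": -25.2,"jaw": 0.65},{"translation": [-5,-2.9,0],"spin": -33.6,"jaw": 0.65},{"translation": [-6.2,-3.6,0],"spin": -42,"jaw": 0.65}])

```text
time: 17.25
tool_pos: [0.6356, -0.1319, 0.12]
tool_rot: [-3.142, -0.003, 2.839]
contact_force: [0.1, -0.2, -1.8]
opening: 0.0677
grip_force: 30.0
```

>>> send_rows(targets=[{"translation": [0,0,0],"spin": -6.3,"jaw": 0.65},{"translation": [0,0,0],"spin": -6.3,"jaw": 0.65},{"translation": [0,0,0],"spin": -6.3,"jaw": 0.65},{"translation": [0,0,0],"spin": -6.3,"jaw": 0.65},{"translation": [0,0,0],"spin": -6.3,"jaw": 0.65}])

```text
time: 17.75
tool_pos: [0.6366, -0.1312, 0.1216]
tool_rot: [3.142, -0.0, 2.943]
contact_force: [-0.4, -0.2, -1.7]
opening: 0.0678
grip_force: 30.0
```

```bash
python3 - <<'E'
from h import *
im,d=read_camera("top"); cv2.imwrite("pics/t2.png",im[60:300,220:560,::-1]); c=cam("top"); P=cloud(c,d); np.save("P2.npy",P)
q=P[90:260,340:480].reshape(-1,3); z=q[:,2]; print(np.histogram(z,bins=np.arange(0,.3,.01)))
E
python3 go.py 0.6369 -0.1333 0.06 2.954
```

```text
(array([2832,    3,    0,    0,    0,    0,    0,    0,    0,  165,  794,
        113,  115,   99,  107,    0,    0,    0,    0,   26,  279,  145,
        861,  415,    3,    0,    0,   15,  261]), array([0.  , 0.01, 0.02, 0.03, 0.04, 0.05, 0.06, 0.07, 0.08, 0.09, 0.1 ,
       0.11, 0.12, 0.13, 0.14, 0.15, 0.16, 0.17, 0.18, 0.19, 0.2 , 0.21,
       0.22, 0.23, 0.24, 0.25, 0.26, 0.27, 0.28, 0.29]))
t 17.8 pos [ 0.6367 -0.1313  0.1217] rot [-3.142 -0.     2.943] q6 -1.69 open 0.0674 grip 30.0
shift [-0.06 -0.19  6.17] spin -0.64
```

View pics/t2.png

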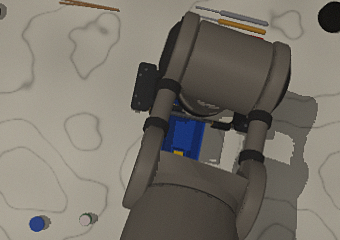

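The arm hides most of it, but the blue tray's near end is visible. The wrist camera can check where the tray sits in the grip.

```bash
cat > wt.py <<'E'
from h import *
# tray rim seen from wrist, in tool coordinates
s=monitor.observe(); cw=cam("wrist"); im,d=read_camera("wrist"); P=cloud(cw,d)
Rm=R.from_euler('xyz',s["tool_rot"]).as_matrix(); Q=(P-s["tool_pos"])@Rm   # tool coords
np.savez("wt.npz",im=im,d=d,Q=Q); cv2.imwrite("pics/w6.png",im[:,:,::-1])
m=(d>0)&(np.abs(Q[...,2]-(-.024))<.008)&(Q[...,0]>.02)&(np.abs(Q[...,1])<.06)
q=Q[m]; print(len(q),q.min(0).round(4),q.max(0).round(4)); 
for x in np.arange(.03,.1,.01):
    k=q[np.abs(q[:,0]-x)<.003]
    if len(k): print(round(x,3),k[:,1].min().round(4),k[:,1].max().round(4),np.median(k[:,2]).round(4))
E
python3 wt.py
```

```text
6512 [ 0.02   -0.0339 -0.0255] [ 0.0978  0.0349 -0.016 ]
0.03 -0.0334 0.0348 -0.0229
0.04 -0.0332 0.0348 -0.023
0.05 -0.0334 0.0348 -0.0229
0.06 -0.0334 0.0347 -0.023
0.07 -0.0339 0.0348 -0.023
0.08 -0.0339 0.0348 -0.0229
0.09 -0.0337 0.0347 -0.023
0.1 -0.0334 0.0345 -0.0228
```

View pics/w6.png

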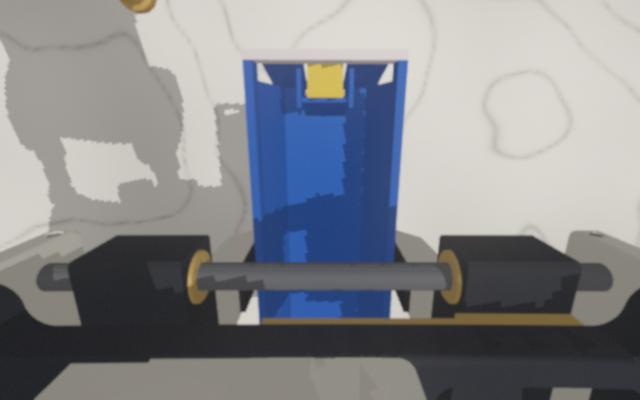

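The tray is held level and centred: its end is 97.8 mm ahead against 97 expected, and the rim is ±34 mm. The white end faces the robot, so I'll lower it onto the lugs.

>>> send_rows(targets=[{"translation": [-0.1,-0.2,1.5],"spin": -0.6,"jaw": 0.65},{"translation": [-0.1,-0.2,3],"spin": -0.6,"jaw": 0.65},{"translation": [-0.1,-0.2,4],"spin": -0.6,"jaw": 0.65},{"translation": [-0.1,-0.2,4],"spin": -0.6,"jaw": 0.65},{"translation": [-0.1,-0.2,4],"spin": -0.6,"jaw": 0.65}])

```text
time: 18.35
tool_pos: [0.6373, -0.1339, 0.0816]
tool_rot: [-3.142, -0.0, 2.954]
contact_force: [0.7, -0.7, -1.0]
opening: 0.0679
grip_force: 30.0
```

>>> send_rows(targets=[{"translation": [0,0,0],"spin": 0,"jaw": 0.65},{"translation": [0,0,0],"spin": 0,"jaw": 0.65},{"translation": [0,0,0],"spin": 0,"jaw": 0.65},{"translation": [0,0,0],"spin": 0,"jaw": 0.65},{"translation": [0,0,0],"spin": 0,"jaw": 0.65}])

```text
time: 18.85
tool_pos: [0.6374, -0.1338, 0.082]
tool_rot: [-3.141, 0.0, 2.954]
contact_force: [0.7, 0.3, -1.7]
opening: 0.068
grip_force: 30.0
```

```bash
python3 go.py 0.6369 -0.1333 0.059 2.954
```

```text
t 18.85 pos [ 0.6374 -0.1338  0.082 ] rot [-3.141  0.     2.954] q6 -1.71 open 0.068 grip 30.0
shift [0.06 0.04 2.3 ] spin -0.01
```

>>> send_rows(targets=[{"translation": [0,0,0.6],"spin": 0,"jaw": 0.65},{"translation": [0,0,1.2],"spin": 0,"jaw": 0.65},{"translation": [0,0,1.7],"spin": 0,"jaw": 0.65},{"translation": [0,0,2.1],"spin": 0,"jaw": 0.65},{"translation": [0,0,2.1],"spin": 0,"jaw": 0.65}])

```text
time: 19.35
tool_pos: [0.6368, -0.1337, 0.0598]
tool_rot: [3.141, -0.002, 2.954]
contact_force: [-0.3, 0.2, -2.0]
opening: 0.0677
grip_force: 30.0
```

>>> send_rows(targets=[{"translation": [0,0,0.1],"spin": 0,"jaw": 0.65},{"translation": [0,0,0.2],"spin": 0,"jaw": 0.65},{"translation": [0,0,0.2],"spin": 0,"jaw": 0.65},{"translation": [0,0,0.2],"spin": 0,"jaw": 0.65},{"translation": [0,0,0.2],"spin": 0,"jaw": 0.65}])

```text
time: 19.85
tool_pos: [0.6375, -0.1339, 0.0592]
tool_rot: [-3.141, 0.001, 2.954]
contact_force: [0.4, -0.5, 0.7]
opening: 0.0678
grip_force: 30.0
```

```bash
python3 wt.py
```

```text
6584 [ 0.02   -0.0337 -0.0258] [ 0.098  0.035 -0.016]
0.03 -0.0332 0.0346 -0.023
0.04 -0.0333 0.0349 -0.0231
0.05 -0.0334 0.0348 -0.023
0.06 -0.0334 0.0347 -0.0231
0.07 -0.0335 0.0348 -0.023
0.08 -0.0337 0.0348 -0.0231
0.09 -0.0336 0.035 -0.023
0.1 -0.0333 0.0344 -0.0233
```

The force went from carrying the tray's weight to light contact at the expected height (0.059), so it is seated. Releasing now.

>>> send_rows(targets=[{"translation": [0,0,0],"spin": 0,"jaw": 0.85},{"translation": [0,0,0],"spin": 0,"jaw": 1},{"translation": [0,0,0],"spin": 0,"jaw": 1},{"translation": [0,0,0],"spin": 0,"jaw": 1},{"translation": [0,0,0],"spin": 0,"jaw": 1}], force=15)

```text
time: 20.4
tool_pos: [0.6373, -0.1338, 0.0588]
tool_rot: [-3.142, -0.0, 2.954]
contact_force: [-0.1, -0.2, -0.3]
opening: 0.0915
grip_force: 0.0
```

>>> send_rows(targets=[{"translation": [0,0,-2],"spin": 0,"jaw": 1},{"translation": [0,0,-5],"spin": 0,"jaw": 1},{"translation": [0,0,-9],"spin": 0,"jaw": 1},{"translation": [0,0,-9],"spin": 0,"jaw": 1},{"translation": [0,0,-9],"spin": 0,"jaw": 1}])

```text
time: 20.9
tool_pos: [0.6377, -0.1339, 0.1499]
tool_rot: [-3.141, 0.002, 2.954]
contact_force: [-0.6, -0.2, -1.2]
opening: 0.0917
grip_force: 0.0
```

```bash
python3 go.py 0.425 -0.1558 0.15 1.383
```

```text
t 20.9 pos [ 0.6377 -0.1339  0.1499] rot [-3.141e+00  2.000e-03  2.954e+00] q6 -1.71 open 0.0917 grip 0.0
shift [20.49 -6.12 -0.05] spin 90.01
```

>>> send_rows(targets=[{"translation": [2,-0.6,0],"spin": 8.5,"jaw": 0.48},{"translation": [4,-1.2,0],"spin": 17,"jaw": 0.48},{"translation": [6,-1.8,0],"spin": 25.5,"jaw": 0.48},{"translation": [8,-2.4,0],"spin": 34,"jaw": 0.48},{"translation": [10,-3,0],"spin": 42.5,"jaw": 0.48}])

```text
time: 21.4
tool_pos: [0.5317, -0.1443, 0.1472]
tool_rot: [-3.14, -0.003, 2.206]
contact_force: [-0.8, -0.6, 0.6]
opening: 0.0564
grip_force: 0.0
```

```bash
python3 go.py 0.425 -0.1558 0.08 1.383
```

```text
t 21.4 pos [ 0.5317 -0.1443  0.1472] rot [-3.140e+00 -3.000e-03  2.206e+00] q6 -1.04 open 0.0564 grip 0.0
shift [ 5.38 -9.26  6.75] spin 47.16
```

>>> send_rows(targets=[{"translation": [1.1,-1.9,0],"spin": 8.5,"jaw": 0.48},{"translation": [2.2,-3.7,0],"spin": 17,"jaw": 0.48},{"translation": [3.2,-5.6,1],"spin": 25.5,"jaw": 0.48},{"translation": [4.3,-7.4,2],"spin": 34,"jaw": 0.48},{"translation": [5.4,-9.3,3],"spin": 42.5,"jaw": 0.48}])

```text
time: 21.9
tool_pos: [0.4249, -0.1565, 0.1173]
tool_rot: [-3.139, -0.001, 1.464]
contact_force: [0.2, 0.5, -0.0]
opening: 0.0441
grip_force: 0.0
```

>>> send_rows(targets=[{"translation": [0,0,2],"spin": 4.7,"jaw": 0.48},{"translation": [0,0,4],"spin": 4.7,"jaw": 0.48},{"translation": [0,0,4],"spin": 4.7,"jaw": 0.48},{"translation": [0,0,4],"spin": 4.7,"jaw": 0.48},{"translation": [0,0,4],"spin": 4.7,"jaw": 0.48}])

```text
time: 22.4
tool_pos: [0.4269, -0.1571, 0.0792]
tool_rot: [3.141, 0.0, 1.389]
contact_force: [-0.3, -0.5, 0.2]
opening: 0.0443
grip_force: 0.0
```

>>> send_rows(targets=[{"translation": [0,0,0],"spin": 0,"jaw": 0.48},{"translation": [0,0,0],"spin": 0,"jaw": 0.48},{"translation": [0,0,0],"spin": 0,"jaw": 0.48},{"translation": [0,0,0],"spin": 0,"jaw": 0.48},{"translation": [0,0,0],"spin": 0,"jaw": 0.48}])

```text
time: 22.9
tool_pos: [0.4267, -0.157, 0.079]
tool_rot: [3.141, 0.0, 1.388]
contact_force: [0.4, 0.2, -0.4]
opening: 0.0436
grip_force: 0.0
```

```bash
python3 go.py 0.425 -0.1558 0.005 1.383; python3 - <<'E'
from m import *
c,im,P=tops(); tray(c,P,im,0,.082,(365,450,105,235)); cv2.imwrite("pics/t3.png",im[90:330,200:520,::-1])
items(c,im,P)
E
```

```text
t 22.9 pos [ 0.4267 -0.157   0.079 ] rot [3.141 0.    1.388] q6 -0.34 open 0.0436 grip 0.0
shift [ 0.09 -0.19  7.39] spin 0.31
tray 718 636.6 -134.5 size 69.0 195.9 long axis ang -0.1916Traceback (most recent call last):
  File "<stdin>", line 3, in <module>
  File "m.py", line 9, in items
    o[n]=(g[:,:2].min(0)+g[:,:2].max(0))/2; print(n,len(g),np.round(np.median(g,0),4),"bbox",np.round(o[n],4),np.round(np.ptp(g[:,:2],axis=0),3))
          ~~~~~~~~~~~^^^
    return umr_minimum(a, axis, None, out, keepdims, initial, where)
ValueError: zero-size array to reduction operation minimum which has no identity
```

View pics/t3.png

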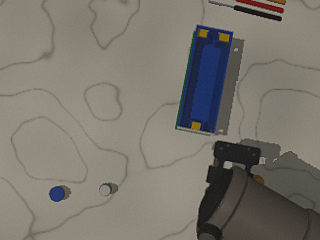

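The blue tray sits on the green one, centred within about 1.3 mm, with its rim at 82 mm and its white end near the robot. Next is the red tin.

>>> send_rows(targets=[{"translation": [0.1,-0.2,3],"spin": 0.3,"jaw": 0.48},{"translation": [0.1,-0.2,6],"spin": 0.3,"jaw": 0.48},{"translation": [0.1,-0.2,7.3],"spin": 0.3,"jaw": 0.48},{"translation": [0.1,-0.2,7.3],"spin": 0.3,"jaw": 0.48},{"translation": [0.1,-0.2,7.3],"spin": 0.3,"jaw": 0.48}])

```text
time: 23.45
tool_pos: [0.425, -0.1558, 0.0061]
tool_rot: [-3.142, 0.0, 1.383]
contact_force: [0.2, -0.4, 0.2]
opening: 0.0443
grip_force: 0.0
```

>>> send_rows(targets=[{"translation": [0,0,0],"spin": 0,"jaw": 0.2},{"translation": [0,0,0],"spin": 0,"jaw": 0.2},{"translation": [0,0,0],"spin": 0,"jaw": 0.2},{"translation": [0,0,0],"spin": 0,"jaw": 0.2},{"translation": [0,0,0],"spin": 0,"jaw": 0.2}])

```text
time: 23.95
tool_pos: [0.4254, -0.1559, 0.0066]
tool_rot: [3.14, 0.001, 1.383]
contact_force: [-1.2, 0.8, 7.0]
opening: 0.0292
grip_force: 15.0
```

>>> send_rows(targets=[{"translation": [0,0,-3],"spin": 0,"jaw": 0.2},{"translation": [0,0,-7],"spin": 0,"jaw": 0.2},{"translation": [0,0,-11],"spin": 0,"jaw": 0.2},{"translation": [0,0,-12],"spin": 0,"jaw": 0.2},{"translation": [0,0,-12],"spin": 0,"jaw": 0.2}])

```text
time: 24.45
tool_pos: [0.4256, -0.156, 0.1272]
tool_rot: [3.138, 0.001, 1.383]
contact_force: [0.1, -0.5, -0.9]
opening: 0.0291
grip_force: 15.0
```

```bash
python3 go.py 0.6661 -0.1402 0.125 1.380
```

```text
t 24.45 pos [ 0.4256 -0.156   0.1272] rot [3.138e+00 1.000e-03 1.383e+00] q6 -0.33 open 0.0291 grip 15.0
shift [ 6.04 23.33  0.3 ] spin 0.18
```

>>> send_rows(targets=[{"translation": [1.1,4.4,0],"spin": 0,"jaw": 0.2},{"translation": [2.3,8.8,0],"spin": 0,"jaw": 0.2},{"translation": [3.5,13.3,0],"spin": 0,"jaw": 0.2},{"translation": [4.7,18,0],"spin": 0.2,"jaw": 0.2},{"translation": [6,22.5,0],"spin": 0.2,"jaw": 0.2}])

```text
time: 24.95
tool_pos: [0.6579, -0.1382, 0.1228]
tool_rot: [-3.138, -0.0, 1.379]
contact_force: [-0.5, -1.1, 0.8]
opening: 0.0286
grip_force: 15.0
```

>>> send_rows(targets=[{"translation": [0,0.8,0],"spin": 0,"jaw": 0.2},{"translation": [0,0.8,0],"spin": 0,"jaw": 0.2},{"translation": [0,0.8,0],"spin": 0,"jaw": 0.2},{"translation": [0,0.8,0],"spin": 0,"jaw": 0.2},{"translation": [0,0.8,0],"spin": 0,"jaw": 0.2}])

```text
time: 25.45
tool_pos: [0.6641, -0.1405, 0.1262]
tool_rot: [-3.141, 0.0, 1.379]
contact_force: [1.1, -0.1, -0.7]
opening: 0.0291
grip_force: 15.0
```

```bash
python3 go.py 0.6661 -0.1402 0.0465 1.380
```

```text
t 25.45 pos [ 0.6641 -0.1405  0.1262] rot [-3.141  0.     1.379] q6 -0.13 open 0.0291 grip 15.0
shift [0.07 0.2  7.97] spin -0.07
```

>>> send_rows(targets=[{"translation": [0.1,0.2,2.5],"spin": 0,"jaw": 0.2},{"translation": [0.1,0.2,5],"spin": 0,"jaw": 0.2},{"translation": [0.1,0.2,6.5],"spin": 0,"jaw": 0.2},{"translation": [0.1,0.2,7.4],"spin": 0,"jaw": 0.2},{"translation": [0.1,0.2,7.7],"spin": 0,"jaw": 0.2}])

```text
time: 25.95
tool_pos: [0.6667, -0.1397, 0.0483]
tool_rot: [-3.141, 0.0, 1.379]
contact_force: [0.3, -0.7, -0.4]
opening: 0.0292
grip_force: 15.0
```

>>> send_rows(targets=[{"translation": [0,0,0.1],"spin": 0,"jaw": 0.2},{"translation": [0,0,0.3],"spin": 0,"jaw": 0.2},{"translation": [0,0,0.3],"spin": 0,"jaw": 0.2},{"translation": [0,0,0.3],"spin": 0,"jaw": 0.2},{"translation": [0,0,0.3],"spin": 0,"jaw": 0.44}])

```text
time: 26.45
tool_pos: [0.6673, -0.1397, 0.0463]
tool_rot: [3.141, 0.0, 1.38]
contact_force: [0.8, 0.4, 0.0]
opening: 0.0333
grip_force: 0.0
```

>>> send_rows(targets=[{"translation": [0,0,0],"spin": 0,"jaw": 0.44},{"translation": [0,0,0],"spin": 0,"jaw": 0.44},{"translation": [0,0,-2],"spin": 0,"jaw": 0.44},{"translation": [0,0,-5],"spin": 0,"jaw": 0.44},{"translation": [0,0,-8],"spin": 0,"jaw": 0.44}])

```text
time: 26.95
tool_pos: [0.6668, -0.1395, 0.1263]
tool_rot: [-3.14, -0.0, 1.38]
contact_force: [0.3, -0.4, 0.5]
opening: 0.0405
grip_force: 0.0
```

```bash
python3 go.py 0.4455 -0.2431 0.1265 1.380; python3 - <<'E'
from h import *
im,d=read_camera("wrist"); cv2.imwrite("pics/w7.png",im[80:330,100:540,::-1])
E
```

```text
t 26.95 pos [ 0.6668 -0.1395  0.1263] rot [-3.14 -0.    1.38] q6 -0.13 open 0.0405 grip 0.0
shift [-14.38 -19.75   0.  ] spin -0.03
```

View pics/w7.png

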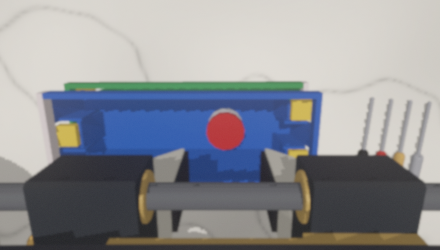

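The red tin is upright in the blue tray, at (224,130) in the crop. Last is the brass die.

>>> send_rows(targets=[{"translation": [-2.8,-3.9,0],"spin": 0,"jaw": 0.42},{"translation": [-5.7,-7.8,0],"spin": 0,"jaw": 0.42},{"translation": [-8.6,-11.8,0],"spin": 0,"jaw": 0.42},{"translation": [-11.5,-15.8,0],"spin": 0,"jaw": 0.42},{"translation": [-14.3,-19.6,0],"spin": 0,"jaw": 0.42}])

```text
time: 27.5
tool_pos: [0.4456, -0.2432, 0.126]
tool_rot: [3.141, 0.001, 1.38]
contact_force: [0.2, -1.4, -0.2]
opening: 0.0388
grip_force: 0.0
```

>>> send_rows(targets=[{"translation": [0,0,4],"spin": 0,"jaw": 0.42},{"translation": [0,0,6],"spin": 0,"jaw": 0.42},{"translation": [0,0,6],"spin": 0,"jaw": 0.42},{"translation": [0,0,6],"spin": 0,"jaw": 0.42},{"translation": [0,0,6],"spin": 0,"jaw": 0.42}])

```text
time: 28.0
tool_pos: [0.4485, -0.2431, 0.067]
tool_rot: [3.139, 0.001, 1.38]
contact_force: [-0.0, 0.1, -0.0]
opening: 0.0383
grip_force: 0.0
```

>>> send_rows(targets=[{"translation": [0,0,0],"spin": 0,"jaw": 0.42},{"translation": [0,0,0],"spin": 0,"jaw": 0.42},{"translation": [0,0,0],"spin": 0,"jaw": 0.42},{"translation": [0,0,0],"spin": 0,"jaw": 0.42},{"translation": [0,0,0],"spin": 0,"jaw": 0.42}])

```text
time: 28.5
tool_pos: [0.4475, -0.2427, 0.0659]
tool_rot: [3.141, 0.0, 1.38]
contact_force: [0.5, 0.6, 0.3]
opening: 0.0385
grip_force: 0.0
```

```bash
python3 go.py 0.4455 -0.2431 0.0115 1.380
```

```text
t 28.5 pos [ 0.4475 -0.2427  0.0659] rot [3.141 0.    1.38 ] q6 -0.46 open 0.0385 grip 0.0
shift [-0.07 -0.19  5.44] spin -0.02
```

>>> send_rows(targets=[{"translation": [-0.1,-0.2,2.5],"spin": 0,"jaw": 0.42},{"translation": [-0.1,-0.2,4.5],"spin": 0,"jaw": 0.42},{"translation": [-0.1,-0.2,5.4],"spin": 0,"jaw": 0.42},{"translation": [-0.1,-0.2,5.4],"spin": 0,"jaw": 0.42},{"translation": [-0.1,-0.2,5.4],"spin": 0,"jaw": 0.42}])

```text
time: 29.0
tool_pos: [0.4457, -0.2436, 0.0123]
tool_rot: [3.141, 0.0, 1.38]
contact_force: [-0.3, 0.1, 0.4]
opening: 0.0383
grip_force: 0.0
```

>>> send_rows(targets=[{"translation": [0,0,0],"spin": 0,"jaw": 0.12},{"translation": [0,0,0],"spin": 0,"jaw": 0.12},{"translation": [0,0,0],"spin": 0,"jaw": 0.12},{"translation": [0,0,0],"spin": 0,"jaw": 0.12},{"translation": [0,0,0],"spin": 0,"jaw": 0.12}], force=20)

```text
time: 29.5
tool_pos: [0.4457, -0.2436, 0.0125]
tool_rot: [3.14, 0.001, 1.38]
contact_force: [-0.4, 0.4, 6.0]
opening: 0.0212
grip_force: 20.0
```

>>> send_rows(targets=[{"translation": [0,0,-3],"spin": 0,"jaw": 0.12},{"translation": [0,0,-7],"spin": 0,"jaw": 0.12},{"translation": [0,0,-11],"spin": 0,"jaw": 0.12},{"translation": [0,0,-12],"spin": 0,"jaw": 0.12},{"translation": [0,0,-12],"spin": 0,"jaw": 0.12}])

```text
time: 30.0
tool_pos: [0.446, -0.2438, 0.1331]
tool_rot: [3.139, 0.002, 1.38]
contact_force: [-0.6, 0.4, -1.5]
opening: 0.0211
grip_force: 20.0
```

```bash
python3 go.py 0.6071 -0.1288 0.132 1.380
```

```text
t 30.0 pos [ 0.446  -0.2438  0.1331] rot [3.139e+00 2.000e-03 1.380e+00] q6 -0.46 open 0.0211 grip 20.0
shift [14.35 13.63  0.13] spin -0.02
```

>>> send_rows(targets=[{"translation": [2.9,2.7,0],"spin": 0,"jaw": 0.12},{"translation": [5.8,5.4,0],"spin": 0,"jaw": 0.12},{"translation": [8.7,8.2,0],"spin": 0,"jaw": 0.12},{"translation": [11.5,10.9,0],"spin": 0,"jaw": 0.12},{"translation": [14.3,13.6,0],"spin": 0,"jaw": 0.12}])

```text
time: 30.5
tool_pos: [0.606, -0.1273, 0.1289]
tool_rot: [-3.137, -0.0, 1.38]
contact_force: [0.1, -1.3, -0.9]
opening: 0.0212
grip_force: 20.0
```

>>> send_rows(targets=[{"translation": [0,0,0],"spin": 0,"jaw": 0.12},{"translation": [0,0,0],"spin": 0,"jaw": 0.12},{"translation": [0,0,0],"spin": 0,"jaw": 0.12},{"translation": [0,0,0],"spin": 0,"jaw": 0.12},{"translation": [0,0,0],"spin": 0,"jaw": 0.12}])

```text
time: 31.0
tool_pos: [0.6054, -0.1296, 0.1318]
tool_rot: [-3.141, 0.0, 1.378]
contact_force: [0.1, 0.6, -1.2]
opening: 0.0209
grip_force: 20.0
```

```bash
python3 go.py 0.6071 -0.1288 0.0525 1.380
```

```text
t 31.0 pos [ 0.6054 -0.1296  0.1318] rot [-3.141  0.     1.378] q6 -0.14 open 0.0209 grip 20.0
shift [0.11 0.15 7.93] spin -0.1
```

>>> send_rows(targets=[{"translation": [0.1,0.2,2.5],"spin": 0,"jaw": 0.12},{"translation": [0.1,0.2,5],"spin": 0,"jaw": 0.12},{"translation": [0.1,0.2,6.5],"spin": 0,"jaw": 0.12},{"translation": [0.1,0.2,7.4],"spin": 0,"jaw": 0.12},{"translation": [0.1,0.2,7.7],"spin": 0,"jaw": 0.12}])

```text
time: 31.5
tool_pos: [0.6077, -0.1285, 0.0542]
tool_rot: [-3.14, -0.0, 1.379]
contact_force: [-0.4, 0.1, -0.6]
opening: 0.0213
grip_force: 20.0
```

>>> send_rows(targets=[{"translation": [0,0,0.1],"spin": 0,"jaw": 0.12},{"translation": [0,0,0.3],"spin": 0,"jaw": 0.12},{"translation": [0,0,0.3],"spin": 0,"jaw": 0.12},{"translation": [0,0,0.3],"spin": 0,"jaw": 0.12},{"translation": [0,0,0.3],"spin": 0,"jaw": 0.4}])

```text
time: 32.0
tool_pos: [0.6084, -0.1283, 0.0523]
tool_rot: [3.141, 0.0, 1.38]
contact_force: [0.7, -1.0, -0.6]
opening: 0.0255
grip_force: 0.0
```

>>> send_rows(targets=[{"translation": [0,0,0],"spin": 0,"jaw": 0.4},{"translation": [0,0,0],"spin": 0,"jaw": 0.4},{"translation": [0,0,-2],"spin": 0,"jaw": 0.4},{"translation": [0,0,-5],"spin": 0,"jaw": 0.4},{"translation": [0,0,-9],"spin": 0,"jaw": 0.4}])

```text
time: 32.5
tool_pos: [0.6071, -0.1279, 0.1412]
tool_rot: [-3.138, -0.0, 1.38]
contact_force: [-0.2, 0.1, 0.9]
opening: 0.0368
grip_force: 0.0
```

>>> send_rows(targets=[{"translation": [-4.5,0,0],"spin": 0,"jaw": 0.4},{"translation": [-9,0,0],"spin": 0,"jaw": 0.4},{"translation": [-13,-3,0],"spin": 0,"jaw": 0.4},{"translation": [-17,-6,0],"spin": 0,"jaw": 0.4},{"translation": [-20,-10,0],"spin": 0,"jaw": 0.4}])

```text
time: 33.0
tool_pos: [0.471, -0.3077, 0.1418]
tool_rot: [3.14, 0.001, 1.379]
contact_force: [0.0, -2.1, -0.1]
opening: 0.0367
grip_force: 0.0
```

>>> send_rows(targets=[{"translation": [0,0,0],"spin": 0,"jaw": 0.4},{"translation": [0,0,0],"spin": 0,"jaw": 0.4},{"translation": [0,0,0],"spin": 0,"jaw": 0.4},{"translation": [0,0,0],"spin": 0,"jaw": 0.4},{"translation": [0,0,0],"spin": 0,"jaw": 0.4}])

```text
time: 33.5
tool_pos: [0.473, -0.3048, 0.1417]
tool_rot: [3.141, 0.0, 1.381]
contact_force: [0.4, 0.3, 0.3]
opening: 0.0366
grip_force: 0.0
```

```bash
python3 - <<'E'
from m import *
c,im,P=tops(); tray(c,P,im,0,.082,(365,450,105,235)); cv2.imwrite("pics/t4.png",cv2.resize(im[90:300,230:510,::-1],None,fx=2,fy=2))
OB.clear(); OB.update(blue_tin=(257,284,.022),green_vial=(306,279,.03)); items(c,im,P)
E
```

```text
tray 720 636.5 -134.4 size 69.1 195.8 long axis ang -0.1902
blue_tin 179 [0.421  0.145  0.0216] bbox [0.4203 0.1451] [0.029 0.027]
green_vial 90 [0.4304 0.0506 0.0295] bbox [0.4304 0.0507] [0.021 0.017]
```

View pics/t4.png

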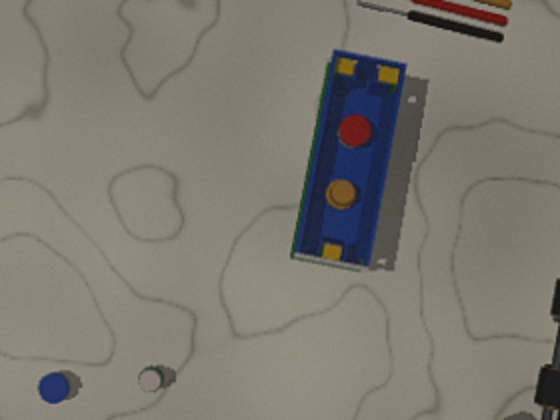

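The red tin (355,131) and the die (342,194) stand upright in the stacked blue tray. Its rim is still at the 82 mm level, and the bystanders have not moved.

```bash
python3 -c "
from cell import job; print(job.hand_in())"
```

```text
the job is handed in; nothing more can be done
None
```

The job is done and handed in at about 33.6 s; the hand-in returned no verdict, but the last pictures showed all four pieces placed upright, the blue tray turned and level on the lugs, and the green vial and blue-lidded tin unmoved.

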